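Unlock the tipping pan and empty the wheel bearings into the bin

TASK

Unscrew the orange hold-down cap that locks the steel tipping pan (counter-clockwise, a bit at a time, without forcing it), lift it off its stud and set it down in the dark wooden tray, without dropping it in. Then raise the pan by its black ball knob so that all four wheel bearings run out of the corner notch into the blue bin, let the pan back down level and let go, leaving the cork sanding block and the green wheel where they are.

Things in the scene. Friction and masses are not known exactly. Their poses are not given: they have to be found in the camera images.
- station: Fixed tipping station on a 195 x 300 mm wooden base. Origin on the bench under the pan's centre; x runs from the pan's knob to its notch and blue bin, y to the stud, z up. Square steel pan, sides 150 mm, walls 16 mm, floor top 98 mm above the bench, set cornerwise: corners at x = +106 mm (the notch, 65 mm wide), x = -106, y = +106 and y = -106 mm.
- stud_top (a point): Centre of the top of the upright threaded steel stud, at (0, 148, 119) mm in the station's frame. Stud 35 mm in diameter, 42 mm over its right-hand thread. The pan's flat steel fork (79 mm wide in x, top 98 mm above the bench) reaches around it, to y = 178 mm.
- cap: Orange cap, loose, about 60 g. Origin on its axis at its underside (98 mm above the bench at the start). Flange 58 mm across to 3 mm up, skirt 49 mm across to 22 mm, gripping head 50 mm across from 22 to 38 mm. Turns easily; counter-clockwise from above it rises 18 mm a turn (2.9 mm per rad) and is free after about 3.8 rad, 11 mm higher; it cannot be pulled off before. It blocks the pan's fork.
- cap_tray: Square dark wooden tray, fixed, 130 x 130 mm outside, 18 mm high, walls and floor 6 mm thick, open on top. Origin at the centre of its underside. The cap goes in it.
- pan (a joint): Tilt of the pan about its hinge line (rad): 0 level, growing as the knob end is lifted, at most 1.0. Locked by the cap while that is on; then free: about 2 N at the knob lifts it, and it sinks back slowly by its own weight when let go. The bearings slide easily; at 0.75 to 0.9 rad they have all run out within a second.
- pan_knob (a point): Centre of the black ball knob, 26 mm in diameter, on a thin upright post in the pan near its x = -106 mm corner; at (-85, 0, 145) mm in the station's frame with the pan level, 140 mm behind and 55 mm above the hinge line. It circles about that line with the pan; pinched along station y it turns in the grip.
- hinge_line (a point): Point on the pan's horizontal hinge line, at (55, 0, 90) mm in the station's frame; the line runs along the station's y axis.
- bin_floor (a point): Centre of the inner floor of the blue bin (part of the station), at (130, 0, 5) mm in the station's frame; inner size 140 x 150 mm along x and y, walls 45 mm high on the pan's side, 65 mm elsewhere.
- bearing0: Steel wheel bearing, loose, 22 mm diameter, 7 mm thick, 13 g, lying flat in the pan. Origin at the centre of its underside.
- bearing1: As bearing0.
- bearing2: As bearing0.
- bearing3: As bearing0.
- sanding_block: Bystander: loose cork sanding block 110 x 70 x 45 mm. Origin at the centre of its underside. Leave it.
- wheel_green: Bystander: loose green skateboard wheel lying flat, 54 mm diameter, 32 mm high. Origin at the centre of its underside. Leave it.
Mind the look-alikes: they are no part of the job. What is shaped like the cap_tray but yellow is not meant.

How it is judged:
By the outcome, as a careful person would: the job done as asked, in the order asked, and still so for the second after the job is handed in, with the robot touching nothing.
It also fails if it takes over 72 s, if anything falls off the work surface, if the arm or the gripper's body presses on something with over 40 N, if the wrist force passes 120 N, or if a joint passes its speed limit or range.

ROBOT

A 6-joint arm with a two-finger parallel gripper is mounted at the origin on the work surface. World frame = base frame: x ahead of the robot, y to its left, z up, the work surface at z = 0. Lengths are in m, angles in rad, forces in N, time in s.
With the tool pointing down it reaches from about 0.425 to 0.95 m from the base axis. Payload 3.5 kg.
Tool frame: the origin (TCP) lies on the centre line of the jaws, within the pads' length; the fingertips stand 8 mm ahead of it and the grasp point (between the pads) lies 11 mm behind it; z points along the fingers, y is the line along which they close (so a half turn about z gives the same grasp; the last joint's range is limited). The gripper opens to 85 mm and grips with 20 to 120 N. Pads are 22 mm wide; open, the fingers measure 114 mm over their backs; the gripper's body (76 mm by 85 mm) begins 54 mm behind the grasp point. The pads swing forward as they close: fully open they stand 13 mm farther back than shut.
Start: joints at [1.178, 0.286, 1.577, -0, 1.279, -0.15], TCP at [0.162, 0.655, 0.239] pointing down, gripper open.
Joint ranges: [-2.77, 2.77], [-0.9, 2.22], [0.21, 2.48], [-1.53, 4.67], [0.24, 2.81], [-2.84, 2.84]. Speed limits (rad/s): [2.79, 2.79, 3.14, 3.14, 3.14, 3.14].

INTERFACE

Orientations are given as a unit quaternion [x, y, z, w].
In Python, from plant import ctrl gives the robot as it stands. The module is installed in compiled form; this text tells all that it offers.
- The arm moves only by the tool send_rows, never from a script. Its argument "steps" is a list of rows, each a list of 5 numbers: the shift along the tool's x, y, z in m, then the turn about the tool's z in degrees, then the opening, from -1 (shut) to 1 (fully open). A call has 1 to 12 rows; each row is the pose to reach, as a shift and turn from the pose commanded when the call began, along the tool's axes at that moment; what a row does not reach only later rows make up. A row lasts 1/10 s, in which the tool goes at most 50 mm and 8.59 degrees, less where a joint would pass 70% of its speed; a pose out of reach is approached as far as the arm can. A call with a gripper value outside its range is refused whole. The fingers move at their own pace and stop on an object; "squeeze" is the grip in N (left out, the last holds). Time passes only in rows, so rows that repeat a pose let the fingers close. It gives the time, the measured TCP pose, the force, the opening and the grip force at its end, in the units of the state.
- ctrl.get_state(): the state, without advancing time (a new reading comes with each control period).
- ctrl.read_camera(name): name is "side" or "top" or "wrist"; returns the picture (480x640x3 uint8, red, green, blue); there is no depth.
- ctrl.calibration(name): a dict with "intrinsics" (3x3 intrinsics, pixels), "k1" (the pictures are not rectified: a ray, as slopes to the right and down, at radius r is drawn at 1 + k1 r^2 times it, then the intrinsics apply), "extrinsics" (4x4, takes a point from world to camera coordinates); the wrist camera has in their place "tool_from_camera" (4x4, takes a point from camera to tool coordinates, whose origin is the TCP and whose axes are the flange's). Camera axes: x right, y up, looking along -z (the intrinsics and any distortion apply to the point x, -y, -z); pixel columns grow to the right and rows downward; lengths in m; the calibration is good to about 2 mm. A picture is of the moment at which its call begins: read the wrist's pose just before it. calibration takes no time and is no camera call.
- ctrl.sign_off(): hands the job in; it is judged then, once.
The state is a dict: "time": time; "qpos": joint angles; "dq": joint speeds; "joint_efforts": joint torques, N m; "eef_pos": TCP position; "tcp_rot": TCP orientation; "contact_force": force on the tool from outside, world axes, zero at the start; "wrist_torque": the same for the moment, N m; "opening": opening from 0.0 (shut) to 1.0 (fully open); "finger_force": force on a finger pad.
Only numpy, scipy, OpenCV 4.12 (cv2) and the standard library are available. Lean on these libraries where they do the work, as an engineer would, in place of code of your own. Each camera call takes 0.05 s, during which the arm holds its last target. There are 200 camera calls.

## Working session

There is one attempt and no reset: what is moved stays moved. The work goes in short steps, Python scripts to look and compute and a tool call to move; the robot and the scene stay as the last step left them, time stands still between calls to the robot, and variables do not carry over. Pictures are saved under pics/ and viewed, at most 10 in all, crops included, and the job is handed in when it is done.

Besides the shell and the picture viewer there is one more tool, called after "Request:" as name(argument=value, ...), one argument or row to a line, values as JSON. send_rows: Moves the arm, as the interface text tells. Its arguments: {"type":"object","properties":{"steps":{"type":"array","items":{"type":"array","items":{"type":"number"}}},"squeeze":{"type":"number"}},"required":["steps"]}

```bash
mkdir -p pics; cat > h.py <<'E'
import numpy as np, cv2
from plant import ctrl
from scipy.spatial.transform import Rotation as R
def save(n,im): cv2.imwrite('pics/'+n+'.png',im[:,:,::-1])
def cam(name,state=None):
    c=ctrl.calibration(name)
    if name=='wrist':
        T=np.eye(4);T[:3,:3]=R.from_quat(state['tcp_rot']).as_matrix();T[:3,3]=state['eef_pos']
        return np.array(c['intrinsics']),c['k1'],T@np.array(c['tool_from_camera'])
    return np.array(c['intrinsics']),c['k1'],np.linalg.inv(np.array(c['extrinsics']))
def ray(C,uv):
    K,k1,T=C
    p=cv2.undistortPoints(np.array(uv,float).reshape(-1,1,2),K,np.array([k1,0,0,0.])).reshape(-1,2)
    d=np.c_[p[:,0],-p[:,1],-np.ones(len(p))]@T[:3,:3].T
    return T[:3,3],d
def onz(C,uv,z):
    o,d=ray(C,uv); return o+d*((z-o[2])/d[:,2])[:,None]
def proj(C,P):
    K,k1,T=C
    q=(np.atleast_2d(P)-T[:3,3])@T[:3,:3]; p=np.c_[q[:,0],-q[:,1]]/-q[:,2:]
    p=p*(1+k1*(p**2).sum(1))[:,None]
    return p@K[:2,:2].T+K[:2,2]
E
python3 - <<'E'
from h import *
s=ctrl.get_state();print(s)
a=ctrl.read_camera('top');b=ctrl.read_camera('side')
save('top',a);save('side',b);np.savez('im0',top=a,side=b)
for n in('top','side'):print(n,ctrl.calibration(n))
E
```

```text
{'time': 0.0, 'qpos': array([ 1.17799092e+00,  2.87173222e-01,  1.57817426e+00, -8.64691111e-06,
        1.27862229e+00, -1.50030135e-01]), 'dq': array([-0.00087519,  0.00022178,  0.00145535, -0.00118377, -0.00114858,
       -0.00026808]), 'joint_efforts': array([-2.51958563e-04, -4.06000078e+01, -2.92620224e+01, -1.81102096e-04,
        6.01521431e-03,  2.57150546e-06]), 'eef_pos': array([0.1620124 , 0.65460646, 0.23794362]), 'tcp_rot': array([ 1.21088424e-01,  9.92641013e-01, -1.14615763e-03, -3.14662581e-04]), 'contact_force': array([0.11392071, 0.91871425, 0.77261439]), 'wrist_torque': array([-0.04708768,  0.01298237,  0.04371659]), 'finger_force': 0.0, 'opening': 0.9996262835815901}
top {'intrinsics': array([[561.412727  ,   0.        , 308.9736861 ],
       [  0.        , 561.412727  , 239.28379261],
       [  0.        ,   0.        ,   1.        ]]), 'k1': -0.07716406125499603, 'extrinsics': array([[ 0.00660982, -0.99953674, -0.02970894,  0.0150697 ],
       [ 0.99820427,  0.00482635,  0.05970707, -0.52181053],
       [-0.05953602, -0.03005025,  0.99777374, -1.27672416],
       [ 0.        ,  0.        ,  0.        ,  1.        ]])}
side {'intrinsics': array([[455.5872759 ,   0.        , 313.81509978],
       [  0.        , 455.5872759 , 243.03914447],
       [  0.        ,   0.        ,   1.        ]]), 'k1': 0.039434895323905116, 'extrinsics': array([[ 0.96394533, -0.26605419,  0.00495747, -0.48677009],
       [ 0.13305599,  0.49804392,  0.85688293, -0.16399569],
       [-0.23044633, -0.82532867,  0.51548721, -0.96968358],
       [ 0.        ,  0.        ,  0.        ,  1.        ]])}
```

View pics/top.png

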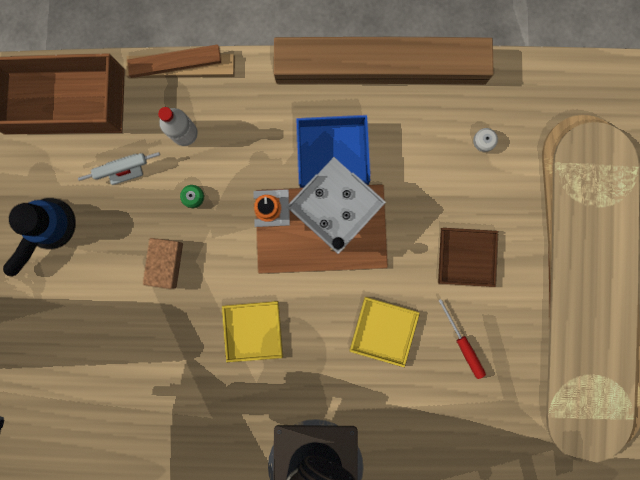

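View pics/side.png

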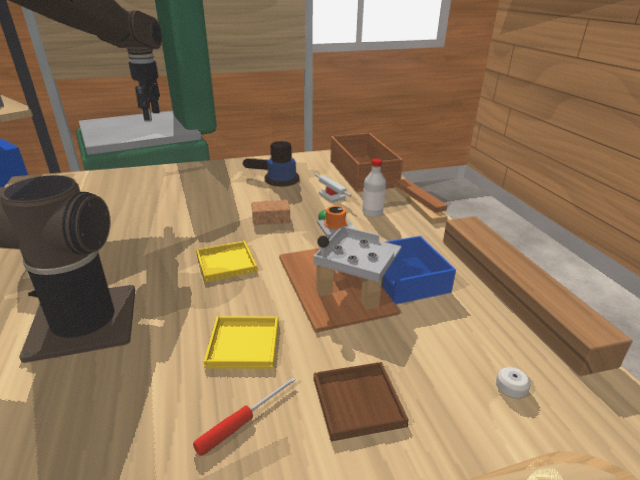

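Top view: the orange cap is at (266,207), the knob at (338,243), the pan centred near (337,205) and the bin at (333,150). The candidates for the tray are the dark wooden square (468,257), the two yellow trays (252,331) and (385,331), and the large crate (62,93). Only (468,257) is dark, square and about 57 px across, which matches 130 mm. Next I'll measure, and confirm it with an enlarged crop.

```bash
cat > m1.py <<'E'
from h import *
z=np.load('im0.npz');top,side=z['top'],z['side']
Ct,Cs=cam('top'),cam('side')
def blob(im,lo,hi,box):
    x0,y0,x1,y1=box
    h=cv2.cvtColor(im,cv2.COLOR_RGB2HSV)[y0:y1,x0:x1]
    m=cv2.inRange(h,np.array(lo),np.array(hi))
    n,l,st,c=cv2.connectedComponentsWithStats(m)
    k=1+np.argmax(st[1:,4]); cs,_=cv2.findContours((l==k).astype(np.uint8),0,2)
    return c[k]+[x0,y0],st[k],max(cs,key=cv2.contourArea)+[x0,y0]
c,st,ct=blob(top,(5,150,120),(20,255,255),(245,185,295,230))
(u,r1,)=cv2.minEnclosingCircle(ct);print('cap top',c,st,u,r1)
k,sk,kt=blob(top,(0,0,0),(180,255,45),(325,232,352,254));print('knob',k,sk)
k2,sk2,_=blob(side,(0,0,0),(180,255,60),(312,232,334,252));print('knob side',k2,sk2)
c2,sc2,_=blob(side,(3,150,100),(20,255,255),(320,200,352,230));print('cap side',c2,sc2)
def tri(a,b):
    o1,d1=ray(Ct,a);o2,d2=ray(Cs,b);d1,d2=d1[0],d2[0]
    t=np.linalg.lstsq(np.c_[d1,-d2],o2-o1,rcond=None)[0]
    p,q=o1+t[0]*d1,o2+t[1]*d2;return (p+q)/2,np.linalg.norm(p-q)
print('cap z.13',onz(Ct,[u],.125)); print('knob',onz(Ct,[k],.145),tri(k,k2),'cap tri',tri(u,c2))
cap=onz(Ct,[u],.125)[0];kn=onz(Ct,[k],.145)[0]
v=cap-kn; print('dist',np.hypot(v[0],v[1]),'expect',np.hypot(85,148),'yaw',np.degrees(np.arctan2(v[1],v[0])-np.arctan2(148,85)))
t,stt,tc=blob(top,(0,60,20),(20,255,110),(430,220,505,295));q=cv2.minAreaRect(tc)
print('tray',t,stt,q); P=onz(Ct,cv2.boxPoints(q),.015);print(P,P.mean(0),np.linalg.norm(P-np.roll(P,1,0),axis=1))
b,sb,bc=blob(top,(100,120,40),(130,255,255),(285,105,385,195));print('bin',sb)
p=onz(Ct,[[297,119],[367,117]],.065);print('bin far edge',p,np.degrees(np.arctan2(*(p[0]-p[1])[:2])))
w=cv2.resize(top[90:300,240:510],None,fx=2.9,fy=2.8,interpolation=cv2.INTER_CUBIC);save('crop1',w)
E
python3 m1.py
```

```text
cap top [266.06137184 207.87725632] [  9  10  27  26 277] (266.5212707519531, 207.44326782226562) 13.49032211303711
knob [337.71287129 242.83168317] [  7   5  12  12 101]
knob side [322.94117647 241.37647059] [ 6  4 11 11 85]
cap side [334.99702381 218.72619048] [  5   7  22  22 336]
cap z.13 [[0.5824133  0.10528902 0.125     ]]
knob [[ 0.50694451 -0.04534618  0.145     ]] (array([ 0.50934861, -0.04600367,  0.14305229]), np.float64(0.004753959154846102)) cap tri (array([0.5863528 , 0.10641204, 0.10909024]), np.float64(0.004310095985975489))
dist 0.16848293917563392 expect 170.67220043111882 yaw 3.258762241042195
tray [468.52125749 256.85958084] [   8    8   66   59 3340] ((471.0785827636719, 256.928955078125), (64.46946716308594, 56.57931900024414), 2.862405300140381)
[[ 0.42168054 -0.27669617  0.015     ]
 [ 0.55138684 -0.28398788  0.015     ]
 [ 0.54471858 -0.43292323  0.015     ]
 [ 0.41485195 -0.42479282  0.015     ]] [ 0.48315948 -0.35460002  0.015     ] [0.14825399 0.1299111  0.14908455 0.13012088]
bin [  12   11   73   71 3954]
bin far edge [[ 0.79012184  0.04535821  0.065     ]
 [ 0.79467538 -0.11204875  0.065     ]] -1.6570150928910763
```

View pics/crop1.png

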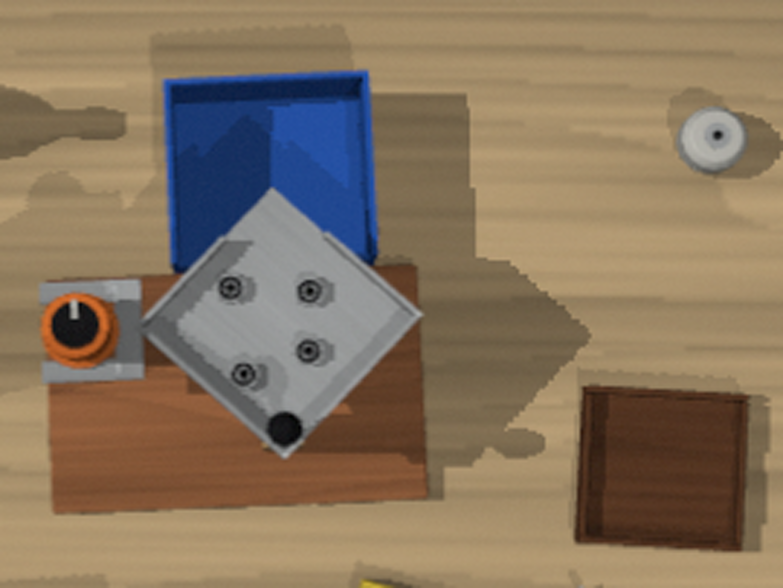

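Crop: the dark tray is confirmed, with crop corners (584,385), (748,395), (742,551) and (576,541). The cap head is at about (75,325) and the knob at (285,428). The station yaw is about 2.5°. I'll move above the cap and wind the wrist the right way for the unscrewing.

Request:
send_rows(
  steps=[
    [-0.27, -0.215, -0.03, 50, 1],
    [-0.541, -0.433, -0.03, 100, 1],
    [-0.541, -0.433, -0.03, 100, 1],
    [-0.541, -0.433, -0.03, 100, 1],
    [-0.541, -0.433, -0.03, 100, 1],
    [-0.541, -0.433, -0.03, 100, 1],
    [-0.541, -0.433, -0.03, 100, 1],
    [-0.541, -0.433, -0.03, 100, 1],
    [-0.541, -0.433, -0.03, 100, 1],
    [-0.541, -0.433, -0.03, 100, 1],
    [-0.541, -0.433, -0.03, 100, 0.5],
    [-0.541, -0.433, -0.03, 100, 0.5],
  ],
)

```text
time: 1.3
eef_pos: [0.5271, 0.1773, 0.2653]
tcp_rot: [0.84, 0.543, -0.0, -0.0]
contact_force: [0.4, 0.3, 0.5]
opening: 0.749
finger_force: 0.0
```

```bash
python3 -c "
from h import *
s=ctrl.get_state();print(s['time'],s['qpos'],s['eef_pos'],R.from_quat(s['tcp_rot']).as_matrix().round(3))
print(ctrl.calibration('wrist'))"
```

```text
1.3 [1.41957279e-01 4.52975140e-03 1.84382914e+00 1.94125097e-04
 1.29367910e+00 5.64271363e-01] [0.52706029 0.1772975  0.26531187] [[ 0.41   0.912 -0.   ]
 [ 0.912 -0.41   0.   ]
 [-0.    -0.    -1.   ]]
{'intrinsics': array([[416.25200747,   0.        , 324.09901246],
       [  0.        , 416.25200747, 241.83859181],
       [  0.        ,   0.        ,   1.        ]]), 'k1': 0.024418457478584843, 'tool_from_camera': array([[ 5.03771761e-04,  9.50835085e-01,  3.09697250e-01,
         7.94579645e-02],
       [ 9.99999851e-01, -5.43843003e-04,  4.30527632e-05,
        -1.32319971e-03],
       [ 2.09362760e-04,  3.09697182e-01, -9.50835218e-01,
        -1.34170119e-01],
       [ 0.00000000e+00,  0.00000000e+00,  0.00000000e+00,
         1.00000000e+00]])}
```

Request:
send_rows(
  steps=[
    [-0.043, 0.081, 0.02, 100, 0.5],
    [-0.043, 0.081, 0.02, 100, 0.5],
    [-0.043, 0.081, 0.02, 100, 0.5],
    [-0.043, 0.081, 0.02, 100, 0.5],
    [-0.043, 0.081, 0.02, 100, 0.5],
    [-0.043, 0.081, 0.02, 100, 0.5],
    [-0.043, 0.081, 0.02, 100, 0.5],
    [-0.043, 0.081, 0.02, 100, 0.5],
    [-0.043, 0.081, 0.02, 100, 0.5],
    [-0.043, 0.081, 0.02, 100, 0.5],
    [-0.043, 0.081, 0.02, 100, 0.5],
    [-0.043, 0.081, 0.02, 100, 0.5],
  ],
)

```text
time: 2.5
eef_pos: [0.5827, 0.107, 0.2449]
tcp_rot: [0.956, -0.294, -0.001, 0.0]
contact_force: [0.4, -0.9, -0.7]
opening: 0.75
finger_force: 0.0
```

```bash
python3 -c "
from h import *
s=ctrl.get_state();print(s['time'],s['qpos'],s['eef_pos'],R.from_quat(s['tcp_rot']).as_matrix().round(3))
im=ctrl.read_camera('wrist');save('w1',im);np.savez('w1',im=im,p=s['eef_pos'],q=s['tcp_rot'])"
```

```text
2.5 [ 1.04941895e-02  1.02504528e-01  1.77925944e+00 -1.77849989e-05
  1.26111363e+00  2.17794880e+00] [0.58266755 0.10701632 0.24488936] [[ 0.827 -0.562 -0.001]
 [-0.562 -0.827 -0.   ]
 [-0.001  0.001 -1.   ]]
```

View pics/w1.png

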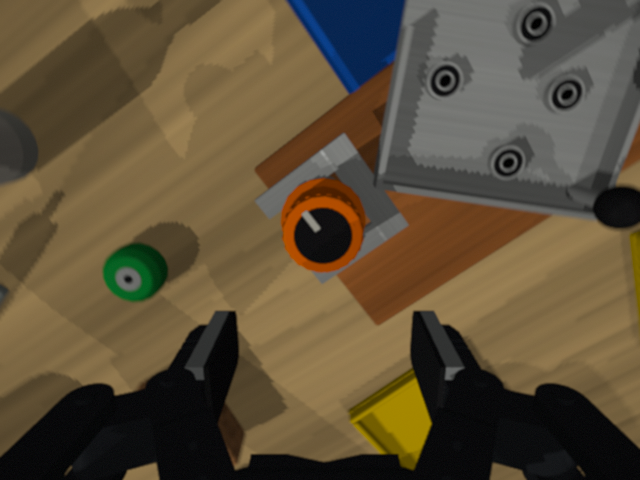

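Wrist view: the cap head is at (323,235), the nearest pan corner at (380,185), the knob at (620,207) cut by the edge, and the green wheel at (135,271), clear of the work.

```bash
python3 - <<'E'
from h import *
z=np.load('w1.npz');im=z['im'];s=dict(eef_pos=z['p'],tcp_rot=z['q']);C=cam('wrist',s)
hsv=cv2.cvtColor(im,cv2.COLOR_RGB2HSV)
m=cv2.inRange(hsv[195:275,280:370],(0,0,0),(180,255,50))
n,l,st,c=cv2.connectedComponentsWithStats(m);k=1+np.argmax(st[1:,4]);u=c[k]+[280,195]
cs,_=cv2.findContours((l==k).astype(np.uint8),0,2);h=cv2.convexHull(cs[0]);e=cv2.fitEllipse(h);ue=np.array(e[0])+[280,195]
print(u,st[k],e)
P=onz(C,[ue],.137)[0];print('cap',P)
# orange outer contour: lower edge belongs to head top rim
mo=cv2.inRange(hsv,(5,150,60),(20,255,255));ys,xs=np.where(mo[170:280,260:380]);print('orange box',xs.min()+260,xs.max()+260,ys.min()+170,ys.max()+170)
print('rim pts',onz(C,[[xs.min()+260,ue[1]],[xs.max()+260,ue[1]],[ue[0],ys.max()+170]],.136))
Rm=R.from_quat(z['q']).as_matrix();print('shift tool',Rm.T@(P-z['p']))
f=onz(C,[[345,133],[407,222],[257,203],[320,283]],.098);print('fork',f,np.degrees(np.arctan2(*(f[0]-f[2])[::-1][1:])), np.linalg.norm(f[0]-f[2]),np.linalg.norm(f[0]-f[1]))
print('pan corner',onz(C,[[380,185]],.114),'knob',onz(C,[[619,207]],.145))
E
```

```text
[323.50865998 236.32771194] [  15   14   56   54 2194] ((42.613853454589844, 40.22770690917969), (53.60378646850586, 55.981990814208984), 90.34087371826172)
cap [0.58575018 0.10556951 0.137     ]
orange box 260 379 170 279
rim pts [[0.60696614 0.13740034 0.136     ]
 [0.56615398 0.07724123 0.136     ]
 [0.56151169 0.12205883 0.136     ]]
shift tool [ 0.00347575 -0.00061582  0.10788535]
fork [[0.62540501 0.06107998 0.098     ]
 [0.55069579 0.05826273 0.098     ]
 [0.62039285 0.13683354 0.098     ]
 [0.54651461 0.13474338 0.098     ]] -86.21460056405687 0.07591918983635124 0.0747623144116675
pan corner [[0.58710106 0.06028368 0.114     ]] knob [[ 0.5069703  -0.04485497  0.145     ]]
```

Request:
send_rows(
  steps=[
    [0.0035, -0.0005, 0.03, 0, 0.5],
    [0.0035, -0.0005, 0.06, 0, 0.5],
    [0.0035, -0.0005, 0.09, 0, 0.5],
    [0.0035, -0.0005, 0.11, 0, 0.5],
    [0.0035, -0.0005, 0.119, 0, 0.5],
    [0.0035, -0.0005, 0.124, 0, 0.5],
    [0.0035, -0.0005, 0.124, 0, 0.5],
  ],
)

```text
time: 3.25
eef_pos: [0.5863, 0.1055, 0.1216]
tcp_rot: [0.957, -0.291, -0.0, 0.0]
contact_force: [-0.6, 0.0, 0.6]
opening: 0.744
finger_force: 0.0
```

Request:
send_rows(
  steps=[
    [0, 0, 0, 0, 0.2],
    [0, 0, 0, 0, -0.1],
    [0, 0, 0, 0, -0.1],
    [0, 0, 0, 0, -0.1],
    [0, 0, 0, 0, -0.1],
  ],
  squeeze=30,
)

```text
time: 3.75
eef_pos: [0.5874, 0.1056, 0.1231]
tcp_rot: [0.957, -0.292, 0.002, -0.001]
contact_force: [0.3, 0.5, 5.1]
opening: 0.57
finger_force: 31.3
```

Request:
send_rows(
  steps=[
    [0, 0, -0.0002, -4, -0.1],
    [0, 0, -0.0004, -8, -0.1],
    [0, 0, -0.0006, -12, -0.1],
    [0, 0, -0.0008, -16, -0.1],
    [0, 0, -0.001, -20, -0.1],
    [0, 0, -0.0012, -24, -0.1],
    [0, 0, -0.0014, -28, -0.1],
    [0, 0, -0.0016, -32, -0.1],
    [0, 0, -0.0018, -36, -0.1],
    [0, 0, -0.002, -40, -0.1],
  ],
)

```text
time: 4.75
eef_pos: [0.5872, 0.1055, 0.125]
tcp_rot: [0.999, 0.054, 0.001, -0.0]
contact_force: [0.5, 0.3, 5.5]
opening: 0.571
finger_force: 31.3
```

```bash
python3 -c "
from h import *
s=ctrl.get_state();print(s['time'],s['qpos'],s['eef_pos'],s['contact_force'],s['wrist_torque'])"
```

```text
4.75 [7.75411495e-03 2.33391838e-01 1.86284904e+00 3.13561402e-04
 1.04299790e+00 1.46987988e+00] [0.58716134 0.10552141 0.12500412] [0.54989133 0.28302108 5.45758807] [ 0.0897892  -0.06181162 -0.1547438 ]
```

Request:
send_rows(
  steps=[
    [0, 0, -0.001, -8, -0.1],
    [0, 0, -0.0015, -16, -0.1],
    [0, 0, -0.002, -24, -0.1],
    [0, 0, -0.0024, -32, -0.1],
    [0, 0, -0.0028, -40, -0.1],
    [0, 0, -0.0032, -48, -0.1],
    [0, 0, -0.0036, -56, -0.1],
    [0, 0, -0.004, -64, -0.1],
    [0, 0, -0.0044, -72, -0.1],
    [0, 0, -0.0048, -80, -0.1],
    [0, 0, -0.0052, -88, -0.1],
    [0, 0, -0.0056, -96, -0.1],
  ],
)

```text
time: 5.95
eef_pos: [0.5865, 0.1056, 0.1299]
tcp_rot: [0.627, 0.779, 0.0, 0.0]
contact_force: [0.2, 0.2, 3.3]
opening: 0.573
finger_force: 31.2
```

Request:
send_rows(
  steps=[
    [0, 0, -0.0006, -8, -0.1],
    [0, 0, -0.001, -16, -0.1],
    [0, 0, -0.0014, -24, -0.1],
    [0, 0, -0.0018, -32, -0.1],
    [0, 0, -0.0022, -40, -0.1],
    [0, 0, -0.0026, -48, -0.1],
    [0, 0, -0.003, -56, -0.1],
    [0, 0, -0.0034, -64, -0.1],
    [0, 0, -0.0038, -72, -0.1],
    [0, 0, -0.0042, -80, -0.1],
    [0, 0, -0.0046, -88, -0.1],
    [0, 0, -0.005, -96, -0.1],
  ],
)

```text
time: 7.15
eef_pos: [0.5863, 0.1053, 0.1347]
tcp_rot: [-0.16, 0.987, -0.0, 0.0]
contact_force: [-0.3, 0.0, 3.1]
opening: 0.574
finger_force: 31.2
```

Request:
send_rows(
  steps=[
    [0, 0, -0.001, 0, -0.1],
    [0, 0, -0.003, 0, -0.1],
    [0, 0, -0.006, 0, -0.1],
    [0, 0, -0.006, 0, -0.1],
  ],
)

```text
time: 7.55
eef_pos: [0.5861, 0.1055, 0.1402]
tcp_rot: [-0.157, 0.988, 0.0, -0.0]
contact_force: [0.4, -0.7, -0.8]
opening: 0.572
finger_force: 31.1
```

```bash
python3 -c "
from h import *
s=ctrl.get_state();print(s['time'],s['qpos'],s['eef_pos'],s['contact_force'],s['wrist_torque'])"
```

```text
7.55 [ 7.80882645e-03  2.13738324e-01  1.85534226e+00 -1.97145222e-05
  1.07282100e+00 -1.87752726e+00] [0.58612754 0.10547596 0.14021563] [ 0.4313367  -0.71308393 -0.79404124] [ 0.00617724 -0.03980766  0.01245907]
```

Request:
send_rows(
  steps=[
    [0, 0, -0.01, 0, -0.1],
    [0, 0, -0.03, 0, -0.1],
    [0, 0, -0.07, 0, -0.1],
    [0, 0, -0.11, 0, -0.1],
    [0, 0, -0.12, 0, -0.1],
  ],
)

```text
time: 8.05
eef_pos: [0.5887, 0.1056, 0.2672]
tcp_rot: [-0.157, 0.988, -0.001, 0.005]
contact_force: [0.2, -0.4, 0.4]
opening: 0.575
finger_force: 31.3
```

```bash
python3 - <<'E'
from h import *
C=cam('top');c=np.array([[584,385],[748,395],[742,551],[576,541]])/[2.9,2.8]+[240,90]
P=onz(C,c,.018);print(P,P.mean(0),np.linalg.norm(P-np.roll(P,1,0),axis=1))
s=ctrl.get_state();print(s['time'],s['eef_pos'],s['opening'],s['contact_force'],s['finger_force'])
t=P.mean(0)-s['eef_pos'];print(R.from_quat(s['tcp_rot']).as_matrix().T@t,R.from_quat(s['tcp_rot']).as_matrix().round(3))
E
```

```text
[[ 0.55014947 -0.28585769  0.018     ]
 [ 0.54259029 -0.41627349  0.018     ]
 [ 0.41489961 -0.41002447  0.018     ]
 [ 0.42256422 -0.27873313  0.018     ]] [ 0.48255089 -0.34772219  0.018     ] [0.12778402 0.13063468 0.1278435  0.13151488]
8.05 [0.58868933 0.10560749 0.2671945 ] 0.5745117713539716 [ 0.19317313 -0.35067169  0.4212709 ] 31.259702847601147
[ 0.24401797 -0.39726265  0.24800946] [[-0.951 -0.31   0.011]
 [-0.31   0.951  0.   ]
 [-0.01  -0.003 -1.   ]]
```

Request:
send_rows(
  steps=[
    [0.02, -0.033, 0, 3, -0.1],
    [0.044, -0.072, 0, 6, -0.1],
    [0.068, -0.111, 0, 9, -0.1],
    [0.093, -0.151, 0, 12, -0.1],
    [0.117, -0.19, 0, 15, -0.1],
    [0.142, -0.23, 0, 15, -0.1],
    [0.166, -0.27, 0, 15, -0.1],
    [0.19, -0.31, 0, 15, -0.1],
    [0.215, -0.35, 0, 15, -0.1],
    [0.234, -0.38, 0, 15, -0.1],
    [0.244, -0.397, 0, 15, -0.1],
    [0.244, -0.397, 0, 15, -0.1],
  ],
)

```text
time: 9.25
eef_pos: [0.4767, -0.3494, 0.2595]
tcp_rot: [-0.025, 1.0, 0.0, -0.0]
contact_force: [-0.7, 0.2, -0.6]
opening: 0.571
finger_force: 31.3
```

```bash
python3 - <<'E'
from h import *
s=ctrl.get_state();print(s['time'],s['qpos'],s['eef_pos'],s['opening'],R.from_quat(s['tcp_rot']).as_matrix().round(3))
im=ctrl.read_camera('wrist');save('w2',im);np.savez('w2',im=im,p=s['eef_pos'],q=s['tcp_rot'])
E
```

```text
9.25 [-8.03991226e-01  8.82615024e-02  1.76758613e+00 -2.49283791e-05
  1.28689109e+00 -2.42530665e+00] [ 0.47673289 -0.34938406  0.25951621] 0.5712445135287467 [[-0.999 -0.051 -0.001]
 [-0.051  0.999  0.001]
 [ 0.001  0.001 -1.   ]]
```

View pics/w2.png

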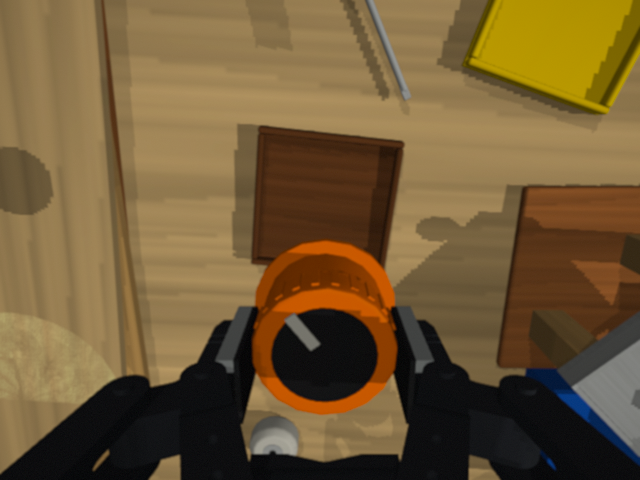

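Wrist view: the cap is held squarely (rim centred at about (325,350)). The dark tray's corners are at (260,128), (403,142) and (253,263).

```bash
python3 - <<'E'
from h import *
z=np.load('w2.npz');C=cam('wrist',dict(eef_pos=z['p'],tcp_rot=z['q']))
P=onz(C,[[260,128],[403,142],[253,263]],.018);print(P,np.linalg.norm(P[0]-P[1]),np.linalg.norm(P[0]-P[2]))
c=(P[1]+P[2])/2;print(c,R.from_quat(z['q']).as_matrix().T@(c-z['p']))
E
```

```text
[[ 0.4171347  -0.4072465   0.018     ]
 [ 0.42262474 -0.28170438  0.018     ]
 [ 0.54321383 -0.41365522  0.018     ]] 0.12566210470489908 0.12624190412304648
[ 0.48291928 -0.3476798   0.018     ] [-0.00645066  0.00118466  0.24151241]
```

Request:
send_rows(
  steps=[
    [-0.003, 0.001, 0.03, 0, -0.1],
    [-0.0065, 0.001, 0.07, 0, -0.1],
    [-0.0065, 0.001, 0.11, 0, -0.1],
    [-0.0065, 0.001, 0.15, 0, -0.1],
    [-0.0065, 0.001, 0.18, 0, -0.1],
    [-0.0065, 0.001, 0.2, 0, -0.1],
    [-0.0065, 0.001, 0.212, 0, -0.1],
    [-0.0065, 0.001, 0.22, 0, -0.1],
    [-0.0065, 0.001, 0.224, 0, -0.1],
    [-0.0065, 0.001, 0.226, 0, -0.1],
    [-0.0065, 0.001, 0.226, 0, -0.1],
  ],
)

```text
time: 10.4
eef_pos: [0.4845, -0.3467, 0.0351]
tcp_rot: [-0.027, 1.0, -0.001, 0.001]
contact_force: [-0.3, -0.3, -0.7]
opening: 0.572
finger_force: 31.3
```

Request:
send_rows(
  steps=[
    [0, 0, 0.001, 0, -0.1],
    [0, 0, 0.002, 0, -0.1],
    [0, 0, 0.0025, 0, -0.1],
    [0, 0, 0.0025, 0, -0.1],
  ],
)

```text
time: 10.8
eef_pos: [0.484, -0.3464, 0.0318]
tcp_rot: [-0.027, 1.0, -0.0, 0.0]
contact_force: [0.1, 0.3, -1.2]
opening: 0.569
finger_force: 31.3
```

Request:
send_rows(
  steps=[
    [0, 0, 0.0005, 0, -0.1],
    [0, 0, 0.001, 0, -0.1],
    [0, 0, 0.001, 0, -0.1],
  ],
)

```text
time: 11.1
eef_pos: [0.4841, -0.3464, 0.0312]
tcp_rot: [-0.027, 1.0, -0.0, -0.0]
contact_force: [-0.8, 1.7, 2.9]
opening: 0.572
finger_force: 31.6
```

Request:
send_rows(
  steps=[
    [0, 0, 0.0005, 0, -0.1],
    [0, 0, 0.001, 0, -0.1],
    [0, 0, 0.001, 0, -0.1],
  ],
)

```text
time: 11.4
eef_pos: [0.4841, -0.3465, 0.0312]
tcp_rot: [-0.027, 1.0, 0.0, -0.0]
contact_force: [-3.6, 2.7, 8.8]
opening: 0.57
finger_force: 32.2
```

Request:
send_rows(
  steps=[
    [0, 0, -0.001, 0, -0.1],
    [0, 0, -0.0015, 0, -0.1],
    [0, 0, -0.0015, 0, 0.25],
    [0, 0, -0.0015, 0, 0.4],
    [0, 0, -0.0015, 0, 0.4],
    [0, 0, -0.0015, 0, 0.4],
  ],
)

```text
time: 12.0
eef_pos: [0.4839, -0.3463, 0.031]
tcp_rot: [-0.027, 1.0, 0.0, -0.0]
contact_force: [0.0, -0.4, 0.1]
opening: 0.704
finger_force: 0.0
```

Request:
send_rows(
  steps=[
    [0, 0, -0.005, 0, 0.4],
    [0, 0, -0.015, 0, 0.4],
    [0, 0, -0.035, 0, 0.4],
    [0, 0, -0.07, 0, 0.4],
    [0, 0, -0.11, 0, 0.4],
    [0, 0, -0.15, 0, 0.4],
    [0, 0, -0.19, 0, 0.4],
    [0, 0, -0.21, 0, 0.4],
  ],
)

```text
time: 12.8
eef_pos: [0.4852, -0.3475, 0.2474]
tcp_rot: [-0.027, 1.0, -0.003, 0.003]
contact_force: [-0.1, 0.3, 0.2]
opening: 0.701
finger_force: 0.0
```

```bash
python3 - <<'E'
from h import *
s=ctrl.get_state();print(s['time'],s['qpos'],s['eef_pos'],s['opening'],R.from_quat(s['tcp_rot']).as_matrix().round(3))
im=ctrl.read_camera('top');save('t2',cv2.resize(im[90:300,240:510],None,fx=2.9,fy=2.8));np.savez('t2',im=im)
w=ctrl.read_camera('wrist');save('w3',w)
# knob target
yaw=np.radians(2.4);kn=np.array([.5072,-.0455]);d=np.array([*(kn-s['eef_pos'][:2]),0])
print(R.from_quat(s['tcp_rot']).as_matrix().T@d)
E
```

```text
12.8 [-7.91325935e-01  1.05162100e-01  1.77165976e+00 -4.88245641e-06
  1.25633909e+00 -2.41609190e+00] [ 0.48523657 -0.34747769  0.24744059] 0.7005061024841017 [[-0.999 -0.054  0.006]
 [-0.054  0.999 -0.006]
 [-0.006 -0.006 -1.   ]]
[-0.03822632  0.30034786 -0.00168193]
```

View pics/w3.png

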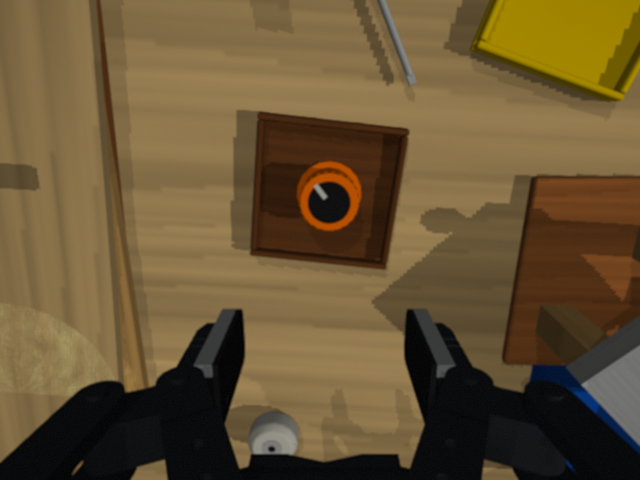

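The cap sits in the dark tray, with its head at (330,200) and the tray spanning (255–407, 115–268). Now to the knob.

Request:
send_rows(
  steps=[
    [-0.005, 0.035, 0, 0, 0.4],
    [-0.01, 0.075, 0, 0, 0.1],
    [-0.015, 0.115, 0, 0, 0.1],
    [-0.02, 0.155, 0, 0, 0.1],
    [-0.025, 0.195, 0, 0, 0.1],
    [-0.03, 0.235, 0, 0, 0.1],
    [-0.034, 0.27, 0, 0, 0.1],
    [-0.037, 0.29, 0, 0, 0.1],
    [-0.038, 0.3, 0, 0, 0.1],
    [-0.038, 0.3, 0, 0, 0.1],
    [-0.038, 0.3, 0, 0, 0.1],
  ],
)

```text
time: 14.0
eef_pos: [0.5055, -0.0452, 0.2405]
tcp_rot: [-0.027, 1.0, -0.0, -0.001]
contact_force: [-0.2, 0.1, 0.3]
opening: 0.551
finger_force: 0.0
```

```bash
python3 - <<'E'
from h import *
s=ctrl.get_state();print(s['time'],s['qpos'],s['eef_pos'],s['opening'],R.from_quat(s['tcp_rot']).as_matrix().round(3))
im=ctrl.read_camera('wrist');save('w4',im);np.savez('w4',im=im,p=s['eef_pos'],q=s['tcp_rot'])
C=cam('wrist',s);Rm=R.from_quat(s['tcp_rot']).as_matrix()
g=proj(C,[.507,-.0455,.145])[0];print('expected',g)
x,y=g.astype(int);h=cv2.cvtColor(im,cv2.COLOR_RGB2HSV)
a,b=max(y-40,0),max(x-45,0)
m=cv2.inRange(h[a:y+40,b:x+45],(0,0,0),(180,255,50));n,l,st,c=cv2.connectedComponentsWithStats(m)
for i in range(1,n):
  if st[i,4]>200:
    u=c[i]+[b,a];P=onz(C,[u],.145)[0];print(u,st[i],P,Rm.T@(P-s['eef_pos']))
E
```

```text
14.0 [-2.89105194e-01 -8.87445586e-02  1.97966396e+00 -5.90581741e-04
  1.25165554e+00 -1.91346543e+00] [ 0.50551703 -0.04523271  0.24054716] 0.5511913361797202 [[-0.999 -0.054 -0.001]
 [-0.054  0.999 -0.   ]
 [ 0.001 -0.    -1.   ]]
expected [322.43186155 253.88763987]
[321.96319444 253.88333333] [  24   20   43   43 1440] [ 0.50701214 -0.04577446  0.145     ] [-0.00157025 -0.00060238  0.09554559]
```

View pics/w4.png

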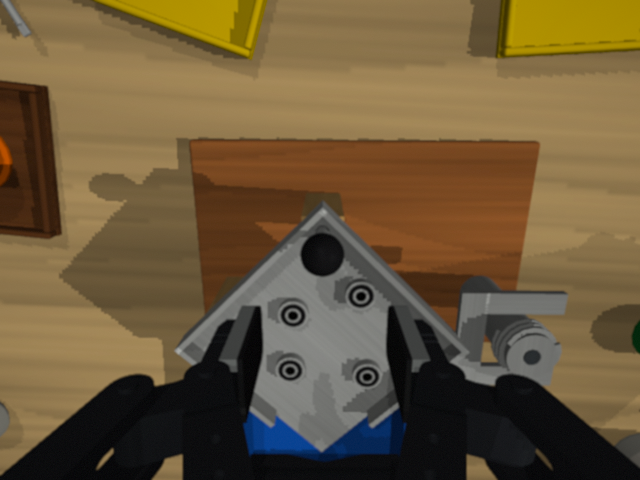

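Wrist view: the knob is at (322,254), four bearings are still in the pan, and the stud is bare at (530,355). The base edge is level in the picture, so the tool is aligned with the station.

Request:
send_rows(
  steps=[
    [-0.0015, -0.0005, 0.02, 0, 0.1],
    [-0.0015, -0.0005, 0.05, 0, 0.1],
    [-0.0015, -0.0005, 0.08, 0, 0.1],
    [-0.0015, -0.0005, 0.1, 0, 0.1],
    [-0.0015, -0.0005, 0.108, 0, 0.1],
    [-0.0015, -0.0005, 0.1085, 0, 0.1],
    [-0.0015, -0.0005, 0.1085, 0, 0.1],
  ],
)

```text
time: 14.75
eef_pos: [0.508, -0.0459, 0.1337]
tcp_rot: [-0.027, 1.0, -0.0, 0.001]
contact_force: [0.0, 0.1, -0.4]
opening: 0.548
finger_force: 0.0
```

Request:
send_rows(
  steps=[
    [0, 0, 0, 0, -0.2],
    [0, 0, 0, 0, -0.6],
    [0, 0, 0, 0, -0.6],
    [0, 0, 0, 0, -0.6],
    [0, 0, 0, 0, -0.6],
    [0, 0, 0, 0, -0.6],
  ],
  squeeze=25,
)

```text
time: 15.35
eef_pos: [0.5084, -0.0464, 0.1344]
tcp_rot: [-0.027, 1.0, -0.002, 0.001]
contact_force: [-1.2, -5.6, 5.4]
opening: 0.284
finger_force: 24.6
```

```bash
python3 - <<'E'
from h import *
for i,t in enumerate(np.linspace(0,.86,13)[1:]):
    x=-.140*np.cos(t)+.055*np.sin(t)+.140; z=.055*np.cos(t)+.140*np.sin(t)-.055; print(round(t,3),round(-x,4),round(-z,4))
E
```

```text
0.072 -0.0043 -0.0099
0.143 -0.0093 -0.0194
0.215 -0.015 -0.0286
0.287 -0.0213 -0.0373
0.358 -0.0282 -0.0456
0.43 -0.0357 -0.0534
0.502 -0.0437 -0.0605
0.573 -0.0522 -0.0671
0.645 -0.0612 -0.0731
0.717 -0.0706 -0.0784
0.788 -0.0803 -0.0831
0.86 -0.0903 -0.087
```

Request:
send_rows(
  steps=[
    [-0.002, 0, -0.005, 0, -0.6],
    [-0.0043, 0, -0.01, 0, -0.6],
    [-0.007, 0, -0.0148, 0, -0.6],
    [-0.0093, 0, -0.0194, 0, -0.6],
    [-0.012, 0, -0.024, 0, -0.6],
    [-0.015, 0, -0.0286, 0, -0.6],
    [-0.018, 0, -0.033, 0, -0.6],
    [-0.0213, 0, -0.0373, 0, -0.6],
    [-0.0247, 0, -0.0415, 0, -0.6],
    [-0.0282, 0, -0.0456, 0, -0.6],
    [-0.0319, 0, -0.0495, 0, -0.6],
    [-0.0357, 0, -0.0534, 0, -0.6],
  ],
)

```text
time: 16.55
eef_pos: [0.5422, -0.0447, 0.1854]
tcp_rot: [-0.027, 1.0, -0.002, -0.001]
contact_force: [-1.0, -7.6, -1.7]
opening: 0.283
finger_force: 24.6
```

Request:
send_rows(
  steps=[
    [-0.004, 0, -0.0036, 0, -0.6],
    [-0.008, 0, -0.0071, 0, -0.6],
    [-0.0122, 0, -0.0105, 0, -0.6],
    [-0.0165, 0, -0.0137, 0, -0.6],
    [-0.021, 0, -0.0168, 0, -0.6],
    [-0.0255, 0, -0.0197, 0, -0.6],
    [-0.03, 0, -0.0224, 0, -0.6],
    [-0.0349, 0, -0.025, 0, -0.6],
    [-0.0397, 0, -0.0274, 0, -0.6],
    [-0.0446, 0, -0.0297, 0, -0.6],
    [-0.0496, 0, -0.0317, 0, -0.6],
    [-0.0546, 0, -0.0336, 0, -0.6],
  ],
)

```text
time: 17.75
eef_pos: [0.5969, -0.0421, 0.2195]
tcp_rot: [-0.027, 1.0, -0.002, -0.001]
contact_force: [-2.2, -6.7, 0.1]
opening: 0.285
finger_force: 24.9
```

Request:
send_rows(
  steps=[
    [0, 0, 0, 0, -0.6],
    [0, 0, 0, 0, -0.6],
    [0, 0, 0, 0, -0.6],
    [0, 0, 0, 0, -0.6],
    [0, 0, 0, 0, -0.6],
    [0, 0, 0, 0, -0.6],
    [0, 0, 0, 0, -0.6],
    [0, 0, 0, 0, -0.6],
    [0, 0, 0, 0, -0.6],
    [0, 0, 0, 0, -0.6],
  ],
)

```text
time: 18.75
eef_pos: [0.597, -0.0421, 0.2195]
tcp_rot: [-0.027, 1.0, -0.002, -0.001]
contact_force: [-2.0, -7.3, -0.3]
opening: 0.281
finger_force: 25.1
```

```bash
python3 - <<'E'
from h import *
s=ctrl.get_state();print(s['time'],s['eef_pos'],s['opening'])
a=ctrl.read_camera('top');b=ctrl.read_camera('side')
f=lambda im,k:cv2.resize(im,None,fx=k,fy=k,interpolation=cv2.INTER_CUBIC)
A=f(a[95:265,250:400],2.6)[:440,:390];B=f(b[160:330,250:480],1.75)
H=max(len(A),len(B));pad=lambda i:np.pad(i,((0,H-len(i)),(0,0),(0,0)))
save('lift',np.hstack([pad(A),pad(B)]))
E
```

```text
18.75 [ 0.5970194  -0.04209951  0.21953385] 0.2805861697896786
```

View pics/lift.png

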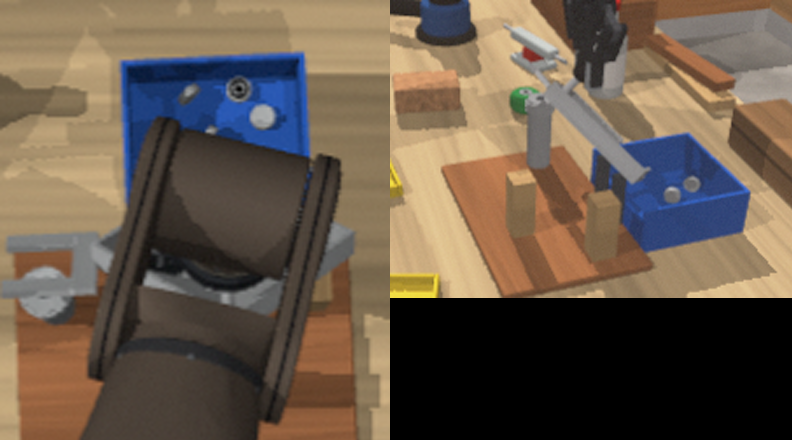

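The picture shows four bearings in the bin, at about (188,95), (238,88), (263,117) and (212,130) in the left crop. Now I'll lower the pan along the same arc.

Request:
send_rows(
  steps=[
    [0.005, 0, 0.0019, 0, -0.6],
    [0.01, 0, 0.0039, 0, -0.6],
    [0.0149, 0, 0.0062, 0, -0.6],
    [0.0197, 0, 0.0086, 0, -0.6],
    [0.0246, 0, 0.0112, 0, -0.6],
    [0.0291, 0, 0.0139, 0, -0.6],
    [0.0336, 0, 0.0168, 0, -0.6],
    [0.0381, 0, 0.0199, 0, -0.6],
    [0.0424, 0, 0.0231, 0, -0.6],
    [0.0466, 0, 0.0265, 0, -0.6],
    [0.0506, 0, 0.03, 0, -0.6],
    [0.0546, 0, 0.0336, 0, -0.6],
  ],
)

```text
time: 20.05
eef_pos: [0.5432, -0.0447, 0.1859]
tcp_rot: [-0.027, 1.0, -0.002, 0.001]
contact_force: [1.9, -7.1, -2.5]
opening: 0.283
finger_force: 24.6
```

Request:
send_rows(
  steps=[
    [0.0038, 0, 0.0039, 0, -0.6],
    [0.0075, 0, 0.0078, 0, -0.6],
    [0.011, 0, 0.0119, 0, -0.6],
    [0.0144, 0, 0.0161, 0, -0.6],
    [0.0177, 0, 0.0204, 0, -0.6],
    [0.0207, 0, 0.0248, 0, -0.6],
    [0.0237, 0, 0.0294, 0, -0.6],
    [0.0264, 0, 0.034, 0, -0.6],
    [0.0287, 0, 0.0386, 0, -0.6],
    [0.0314, 0, 0.0434, 0, -0.6],
    [0.0337, 0, 0.0484, 0, -0.6],
    [0.0354, 0, 0.0524, 0, -0.6],
  ],
)

```text
time: 21.25
eef_pos: [0.5104, -0.0463, 0.1375]
tcp_rot: [-0.027, 1.0, -0.001, 0.003]
contact_force: [-0.3, -1.9, 18.1]
opening: 0.281
finger_force: 26.5
```

Request:
send_rows(
  steps=[
    [0.0003, 0, 0.0008, 0, -0.6],
    [0.0003, 0, 0.0008, 0, -0.6],
    [0.0003, 0, 0.0008, 0, -0.6],
  ],
)

```text
time: 21.55
eef_pos: [0.5105, -0.0463, 0.1371]
tcp_rot: [-0.027, 1.0, -0.002, 0.004]
contact_force: [-0.4, -2.8, 10.9]
opening: 0.287
finger_force: 26.2
```

Request:
send_rows(
  steps=[
    [0, 0, -0.001, 0, -0.6],
    [0, 0, -0.001, 0, -0.3],
    [0, 0, -0.001, 0, 0.0],
    [0, 0, -0.001, 0, 0.1],
    [0, 0, -0.001, 0, 0.1],
    [0, 0, -0.001, 0, 0.1],
  ],
)

```text
time: 22.15
eef_pos: [0.5069, -0.0448, 0.1333]
tcp_rot: [-0.027, 1.0, 0.0, -0.001]
contact_force: [-0.3, 1.1, -1.2]
opening: 0.548
finger_force: 0.0
```

Request:
send_rows(
  steps=[
    [0, 0, -0.01, 0, 0.1],
    [0, 0, -0.03, 0, 0.1],
    [0, 0, -0.06, 0, 0.1],
    [0.02, 0, -0.1, 0, 0.1],
    [0.05, 0, -0.12, 0, 0.1],
    [0.06, -0.04, -0.13, 0, 0.1],
    [0.06, -0.08, -0.13, 0, 0.1],
    [0.06, -0.12, -0.13, 0, 0.1],
    [0.06, -0.16, -0.13, 0, 0.1],
    [0.06, -0.2, -0.13, 0, 0.1],
    [0.06, -0.24, -0.13, 0, 0.1],
    [0.06, -0.24, -0.13, 0, 0.1],
  ],
)

```text
time: 23.35
eef_pos: [0.4601, -0.2921, 0.2646]
tcp_rot: [-0.025, 1.0, -0.001, 0.0]
contact_force: [0.2, 0.1, 0.3]
opening: 0.547
finger_force: 0.0
```

```bash
python3 - <<'E'
from h import *
s=ctrl.get_state();print(s['time'],s['eef_pos'],s['opening'])
a=ctrl.read_camera('top');b=ctrl.read_camera('side')
f=lambda im,k:cv2.resize(im,None,fx=k,fy=k,interpolation=cv2.INTER_CUBIC)
A=f(a[100:300,130:510],2.1);B=f(b[190:440,190:480],1.0)
save('end',np.vstack([A[:,:798]]));save('endside',f(b[150:330,220:480],2.5))
E
```

```text
23.35 [ 0.46008043 -0.29206324  0.26457647] 0.5474358263155601
```

View pics/end.png

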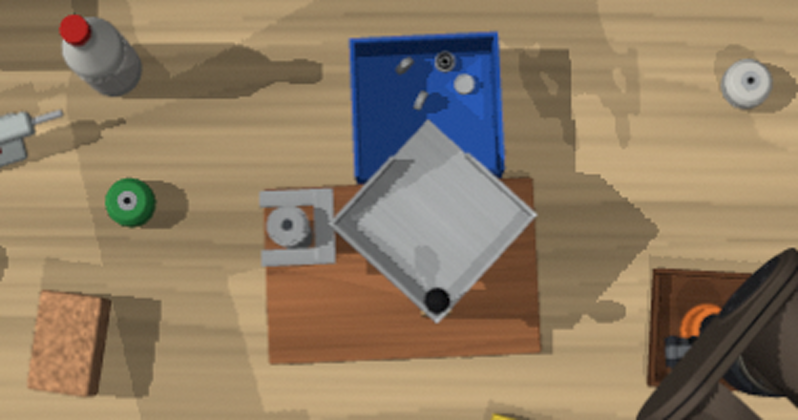

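View pics/endside.png

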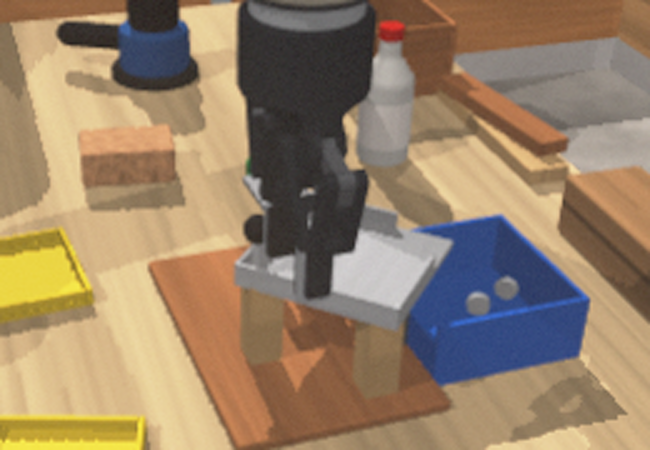

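The pan is empty and level, with four bearings in the bin at (403,64), (445,61), (464,83) and (422,100). The cap is in the tray at (700,322), the bystanders haven't moved, and the robot is touching nothing.

```bash
python3 -c "
from plant import ctrl
print(ctrl.sign_off())"
```

```text
the job is handed in; nothing more can be done
None
```

The job is done and handed in after about 23 s of the 72 s allowed: the cap is in the dark tray, all four bearings are in the blue bin, the pan is level and released, and the sanding block and green wheel are where they were.

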